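# Fit a spring retaining ring on a mixer drive spindle with ring pliers

## Robot

A 7-joint arm with a two-finger parallel gripper is mounted at the origin on a cart in front of the work surface, level with it; the furniture and walls round the work are solid. World frame = base frame: x ahead of the robot, y to its left, z up, the work surface at z = 0. Lengths are in m, angles in rad, forces in N, time in s.
With the tool pointing down it reaches from about 0.4 to 0.85 m from the base axis. Payload 10.4 kg.
Tool frame: the origin (TCP) lies between the finger pads, 19 mm behind the fingertips; this is the grasp point; z points along the fingers, y is the line along which they close (so a half turn about z gives the same grasp; the last joint's range is limited). The gripper opens to 85 mm and grips with 20 to 120 N. Pads are 22 mm wide; open, the fingers measure 114 mm over their backs; the gripper's body (76 mm by 85 mm) begins 54 mm behind the grasp point. The pads swing forward as they close: fully open they stand 13 mm farther back than shut.
Start: joints at [1.13, 0.332, -0.065, 1.46, 0.022, 1.35, -0.088], TCP at [0.254, -0.571, 0.25] pointing down, gripper open.
Joint ranges: [-2.6, 2.6], [-0.5, 2.12], [-1.47, 1.34], [0.16, 2.42], [-1.27, 4.41], [0.06, 2.06], [-2.6, 2.6]. Speed limits (rad/s): [2.22, 2.22, 2.79, 2.79, 3.14, 3.14, 3.14].

## Interface

Orientations are given as a unit quaternion [x, y, z, w].
In Python, from workcell import get_obs, camera, hand_in gives the robot as it stands. The module is installed in compiled form; this text tells all that it offers.
- The arm moves only by the tool move_arm, never from a script. Its argument "plan" is a list of rows, each an object with "delta_pos": the shift along the tool's x, y, z in m, a list of three; "turn": the turn, a rotation vector about the tool's x, y, z in rad, a list of three; "fingers": the closure, from 0 (fully open) to 1 (shut). A call has 1 to 12 rows; each row is the pose to reach, as a shift and turn from the pose commanded when the call began, along the tool's axes at that moment; what a row does not reach only later rows make up. A row lasts 1/8 s, in which the tool goes at most 62.5 mm and 10.7 degrees, less where a joint would pass 70% of its speed; a pose out of reach is approached as far as the arm can. A call with a gripper value outside its range is refused whole. The fingers move at their own pace and stop on an object; "force" is the grip in N (left out, the last holds). Time passes only in rows, so rows that repeat a pose let the fingers close. It gives the time, the measured TCP pose, the force, the opening and the grip force at its end, in the units of the state.
- get_obs(): the state, without advancing time (a new reading comes with each control period).
- camera(name): name is "scene" or "side" or "wrist"; returns a dict with "color" (400x640x3 uint8, red, green, blue), "range_z" (400x640 float32, m along the optical axis (not along the pixel's ray), 0 where there is no reading), "fx", "fy", "cx", "cy" (pixels), "R" (3x3) and "t" (3): a world point X has camera coordinates R X + t; the wrist camera has in their place "tool_from_camera" (4x4, takes a point from camera to tool coordinates, whose origin is the TCP and whose axes are the flange's). Camera axes: x right, y down, z forward; pixel columns grow to the right and rows downward; lengths in m; the calibration is good to about 2 mm. A picture is of the moment at which its call begins: read the wrist's pose just before it.
- hand_in(): hands the job in; it is judged then, once.
The state is a dict: "clock": time; "joint_pos": joint angles; "joint_velocities": joint speeds; "tau": joint torques, N m; "position": TCP position; "ee_rot": TCP orientation; "ft_force": force on the tool from outside, world axes, zero at the start; "torque": the same for the moment, N m; "grip_width": opening from 0.0 (shut) to 1.0 (fully open); "grasp_force": force on a finger pad.
Only numpy, scipy, OpenCV 4.12 (cv2) and the standard library are available. Lean on these libraries where they do the work, as an engineer would, in place of code of your own. Each camera call takes 0.05 s, during which the arm holds its last target. There are 200 camera calls.

## Task

Squeeze the red-handled ring pliers so that they spread the dark steel retaining ring, carry it to the grey mixer drive unit and slide it down over the spindle, pressing the sprung brass washer down gently until the ring bottoms on the hub. Let the ring close into the spindle groove so that it holds the washer down, then stand the pliers back upright in the cradle of the loading stand, leaving the bottles and the yellow rack where they are.

Things in the scene. Friction and masses are not known exactly. Their poses are not given: they have to be found in the camera images.
- stand: Loading stand, fixed: white-painted plate 100 x 110 x 10 mm, blue post 19 x 14 mm rising from its centre to 72 mm. Origin: centre of the plate's underside on the worktop, z up. In the post's top is a slot, 11.5 mm wide, 20 mm deep, flared at the mouth, running along the stand's y axis: it carries the pliers' pivot. At first the ring lies round the post on the plate.
- stand_cradle (a point): Where the centre of the pliers' pivot rests in the stand's slot, 60.5 mm above the worktop.
- pliers: External-ring pliers, 150 g, at first upright in the stand (axes parallel to the stand's), tips down in the ring's lug holes. Origin: centre of the round steel pivot (18 mm diameter, 10 mm thick along x); z up to the handles, y across the two handles and jaws. This body is the +y half: squeezing turns it by half of the jaw angle about x, the other half the other way.
- pliers_pivot (a point): Pliers' pivot = their origin. Red handle grips: flat plates 20 mm wide (x), 30 to 74 mm above the pivot; outer faces 57 mm apart halfway up and 63 mm at the top when free, about 41 mm and parallel when fully squeezed. At each foot a ledge sticks out 10 mm, top face 32 mm above the pivot, on which fingertips can push down. A TCP 58 mm above the pivot suits the grip.
- pliers_jaw (a joint): Angle between the pliers' halves: 0 = free, tips 50 mm apart; 0.28 rad = fully squeezed, tips 64 mm apart (squeezing spreads the tips). A return spring pushes each handle out with 6 N when free, some 16 N when squeezed with the ring; a solid stop takes more. Held at an opening of 58 to 60 mm, the pliers stay in the grip and let go of the ring. Tips: pins 4 x 4 x 7 mm, ends 50 mm below the pivot.
- ring: Two-piece sprung dark steel retaining ring, 55 g, 64 mm over its lugs (y), 40 mm across, 4 mm thick, lugs 7 mm. Origin: axis, underside, when closed; z along the axis. Bore 25 mm. Lug holes 6 x 7 mm, 25 mm from the axis on +y and -y, hold the pliers' tips with 1.5 mm play each way. This body is the +y half: its origin shifts 5 to 6 mm along y when spread.
- ring_half (a joint): Spread of the ring's two halves: 0 = closed, about 0.011 m with the pliers fully squeezed. A spring closes it (4 N at 0, 8 N at 0.011); that pressure keeps the ring on the spread tips when lifted. Fully spread it clears the spindle if the axes agree within about 2 mm.
- drive: Mixer drive unit, fixed: grey housing 92 x 92 x 28 mm with an upright steel spindle, 30 mm diameter, on its vertical axis. Origin: centre of the underside, on the worktop. Round the spindle is an aluminium hub, 76 mm diameter, whose flat rim (23 to 38 mm from the axis) stops the ring's lugs. More than 45 N on the unit harms it.
- drive_axis (a point): Point on the spindle axis 44 mm above the worktop. Hub, groove, washer and spindle stand higher or lower together from unit to unit: hub rim 34 to 54 mm above the worktop, not measured, to be felt. Spindle top (chamfered) 22 mm above the rim. Groove, 24 mm diameter, from just below the rim to 5.3 mm above it: a ring pressed flat on the rim is level with it.
- washer (a joint): Travel of the sprung brass thrust washer (44 mm diameter, round the spindle) pressed down: 0 = up, top face 8 mm above the hub rim, covering the groove; 0.008 m = flush with the rim. It needs 2 N to start, 4 N at 0.008 m; a ring in the groove holds it at about 0.0067.
- bottle_brown: Bystander: brown glass bottle, 39 mm diameter, 105 mm tall; origin at its foot.
- bottle_blue_a: Bystander: clear bottle with blue cap, 50 mm diameter, 98 mm tall; origin at its foot.
- rack_yellow: Bystander: yellow microtube rack 80 x 52 x 52 mm; origin at its foot.
Not all that is in view belongs to the job. Leave any turquoise look-alike of the drive alone.

How it is judged:
By the outcome, as a careful person would: the job done as asked, in the order asked, and still so for the second after the job is handed in, with the robot touching nothing.
It also fails if it takes over 48 s, if anything falls off the work surface, if the arm or the gripper's body presses on something with over 40 N, if the wrist force passes 120 N, or if a joint passes its speed limit or range.

## Working session

There is one attempt and no reset: what is moved stays moved. The work goes in short steps, Python scripts to look and compute and a tool call to move; the robot and the scene stay as the last step left them, time stands still between calls to the robot, and variables do not carry over. Pictures are saved under pics/ and viewed, at most 10 in all, crops included, and the job is handed in when it is done.

Besides the shell and the picture viewer there is one more tool, called after "Request:" as name([rows], argument=value, ...), one row to a line, values as JSON. move_arm: Moves the arm, as the interface text tells. Its arguments: {"type":"object","properties":{"plan":{"type":"array","items":{"type":"object","properties":{"delta_pos":{"type":"array","items":{"type":"number"}},"turn":{"type":"array","items":{"type":"number"}},"fingers":{"type":"number"}}}},"force":{"type":"number"}},"required":["plan"]}

```bash
mkdir -p pics
cat > h.py <<'E'
import numpy as np, cv2
from workcell import get_obs, camera, hand_in
from scipy.spatial.transform import Rotation as Rn
def save(n,c,crop=None,s=1):
    im=c["color"][:,:,::-1]
    if crop: x0,y0,x1,y1=crop; im=im[y0:y1,x0:x1]
    cv2.imwrite("pics/"+n,cv2.resize(im,None,fx=s,fy=s,interpolation=cv2.INTER_CUBIC))
def cloud(c):
    z=c["range_z"]; v,u=np.mgrid[:400,:640]
    P=np.stack([(u-c["cx"])/c["fx"]*z,(v-c["cy"])/c["fy"]*z,z],-1)
    W=(P-c["t"])@c["R"]; W[z==0]=np.nan
    return W
E
python3 - <<'E'
from h import *
import pickle
o=get_obs(); print(o)
for n in("scene","side"):
    c=camera(n); save(n+".png",c); pickle.dump(c,open(n+".pkl","wb"))
E
```

```text
{'clock': 0.0, 'joint_pos': array([ 1.13041072,  0.33290284, -0.06471239,  1.46090951,  0.02159431,
        1.34988614, -0.08848723]), 'joint_velocities': array([ 3.10101378e-04,  7.17342147e-04, -4.73747018e-05,  1.94371541e-03,
        7.21559612e-04, -1.16965451e-04, -1.93523779e-04]), 'tau': array([-3.40779916e-04, -6.25441432e+01,  4.87522886e-02, -3.91578484e+01,
        1.61104876e-02,  1.01310544e-02,  3.67113785e-05]), 'position': array([ 0.25345688, -0.57093774,  0.24921178]), 'ee_rot': array([ 9.78256362e-01,  2.07398150e-01, -1.72337769e-04, -6.83900248e-04]), 'ft_force': array([-0.65817379, -0.12401457,  0.25908766]), 'torque': array([-0.00558751, -0.04988371,  0.05494186]), 'grasp_force': 0.0, 'grip_width': 1.000104805857421}
```

View pics/scene.png

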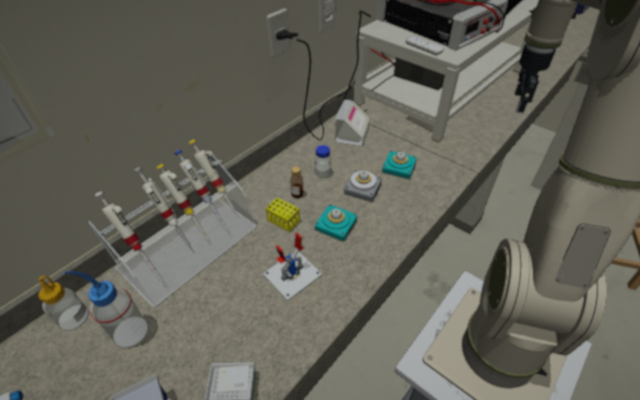

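View pics/side.png

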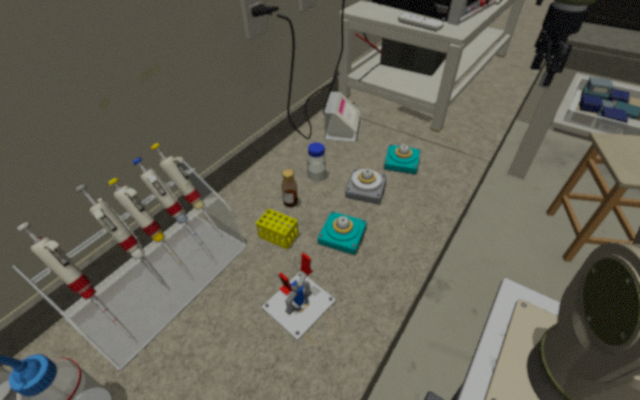

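The scene view shows three drive-like units: turquoise (336,222), turquoise (400,163) and grey (364,183). The grey one fits the drive. The pliers and stand are at (292,268). Next I'll confirm with one enlarged crop and measure coarsely.

Run:
```python
from h import *
import pickle
for n in("scene","side"):
    c=pickle.load(open(n+".pkl","rb"))
    if n=="side": save("crop_side.png",c,(240,130,440,350),2.7)
    W=cloud(c); print(n,c["fx"],-c["R"].T@c["t"])
    pts=dict(scene=[(364,183),(364,174),(292,290),(280,274),(336,222),(336,212),(297,240),(282,252),(284,210),(297,180)],
      side=[(366,183),(367,173),(280,305),(320,300),(342,232),(305,263),(285,282),(277,228),(290,185)])[n]
    for p in pts: print(p,W[p[1],p[0]].round(4))
```

```text
scene 402.5737808232188 [0.03216199 0.52130813 0.84997509]
(364, 183) [ 0.5087 -0.2195  0.0405]
(364, 174) [ 0.5181 -0.2298  0.0635]
(292, 290) [0.4372 0.168  0.0071]
(280, 274) [0.4883 0.1566 0.0133]
(336, 222) [ 0.4816 -0.0549  0.0289]
(336, 212) [ 0.488  -0.062   0.0586]
(297, 240) [nan nan nan]
(282, 252) [nan nan nan]
(284, 210) [0.6089 0.0151 0.0468]
(297, 180) [ 0.6456 -0.0786  0.0711]
side 367.8604558637808 [0.21962471 0.4160201  0.6678164 ]
(366, 183) [ 0.5158 -0.2179  0.0384]
(367, 173) [ 0.5188 -0.2244  0.0656]
(280, 305) [0.4983 0.1596 0.0107]
(320, 300) [0.4381 0.108  0.0126]
(342, 232) [ 0.4815 -0.045   0.0404]
(305, 263) [0.4665 0.1113 0.1189]
(285, 282) [0.4717 0.1633 0.1205]
(277, 228) [0.6226 0.0122 0.0199]
(290, 185) [ 0.6461 -0.0754  0.0762]
```

View pics/crop_side.png

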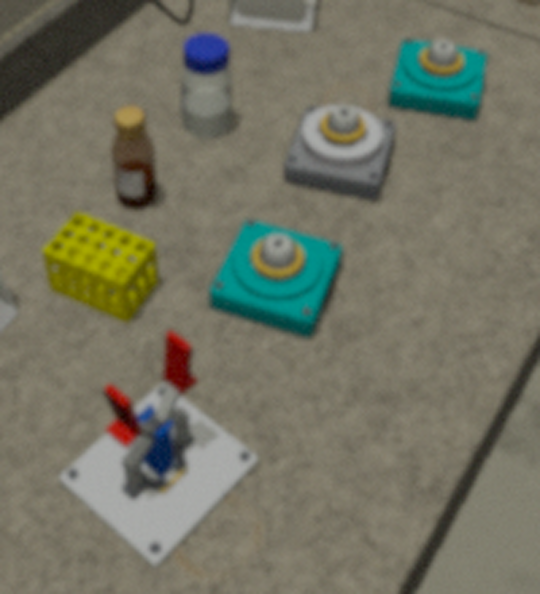

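The crop confirms it: the grey unit with the white hub at crop (340,150) is the drive. The turquoise look-alikes sit at (278,270) and (440,75). The pliers stand in the white stand at (160,450). Next I'll fit poses from the depth clouds.

Run:
```python
from h import *
import pickle
for n in("scene","side"):
    c=pickle.load(open(n+".pkl","rb")); W=cloud(c); im=c["color"].astype(int)
    d=np.hypot(W[...,0]-.465,W[...,1]-.14)
    m=(d<.085)&(W[...,2]>.003)&(W[...,2]<.02)&(im.min(-1)>120)
    r=cv2.minAreaRect((W[m][:,:2]*1000).astype(np.float32)); print(n,"plate",m.sum(),r)
    m=(d<.07)&(W[...,2]>.08); print(" handles",m.sum(),W[m].mean(0))
    if m.sum()>5:
        X=W[m]; a=X[X[:,1]>X[:,1].mean()]; b=X[X[:,1]<X[:,1].mean()]; print(a.mean(0),b.mean(0),X.max(0))
    d=np.hypot(W[...,0]-.512,W[...,1]+.222)
    m=(d<.075)&(W[...,2]>.02)&(W[...,2]<.032); print(" housing",cv2.minAreaRect((W[m][:,:2]*1000).astype(np.float32)))
    m=(d<.03)&(W[...,2]>.056); print(" spindle",m.sum(),np.nanmedian(W[m],0),np.sort(W[m][:,2])[-6:])
    m=(d<.06)&(W[...,2]>.034)&(W[...,2]<.045); print(" hub",m.sum(),cv2.minEnclosingCircle((W[m][:,:2]*1000).astype(np.float32)),np.median(W[m][:,2]))
c=camera("wrist"); print(c["tool_from_camera"].round(4),c["fx"],c["cx"],c["cy"])
```

```text
scene plate 1042 ((470.7231140136719, 133.93353271484375), (110.87963104248047, 101.53124237060547), 81.24752044677734)
 handles 250 [0.46861928 0.13244214 0.10908442]
[0.47248172 0.16137657 0.1087287 ] [0.46568165 0.11043568 0.10935497] [0.48555449 0.16865073 0.1377066 ]
 housing ((521.4830322265625, -231.54722595214844), (92.04862976074219, 93.9100112915039), 16.03229522705078)
 spindle 62 [ 0.51929805 -0.22727816  0.06210456] [0.06554495 0.06554747 0.06601177 0.06616422 0.06709862 0.06843688]
 hub 227 ((521.7555541992188, -231.7047119140625), 39.318153381347656) 0.041749201842122226
side plate 1776 ((473.0888977050781, 134.62521362304688), (109.79312896728516, 104.09556579589844), 81.9636459350586)
 handles 440 [0.46917853 0.13447964 0.11085477]
[0.47308174 0.16235922 0.11073755] [0.4660142  0.11187768 0.11094981] [0.48597888 0.17003814 0.13838099]
 housing ((520.7919311523438, -228.54953002929688), (93.13408660888672, 92.50609588623047), 17.01927947998047)
 spindle 81 [ 0.51997316 -0.22518916  0.06422915] [0.06661826 0.06676873 0.06686628 0.06709779 0.06742981 0.0679887 ]
 hub 313 ((522.8130493164062, -229.9310302734375), 38.866207122802734) 0.042659416768732805
[[-8.000e-04 -9.465e-01 -3.226e-01  8.260e-02]
 [ 1.000e+00 -1.000e-03  4.000e-04  1.100e-03]
 [-6.000e-04 -3.226e-01  9.465e-01 -1.252e-01]
 [ 0.000e+00  0.000e+00  0.000e+00  1.000e+00]] 344.2039904539488 323.618233771887 202.0473724739504
```

Request:
move_arm([
  {"delta_pos": [0.383, -0.203, 0.05], "turn": [0, 0, 0.564], "fingers": 0},
  {"delta_pos": [0.383, -0.203, 0.05], "turn": [0, 0, 0.564], "fingers": 0},
  {"delta_pos": [0.383, -0.203, 0.05], "turn": [0, 0, 0.564], "fingers": 0},
  {"delta_pos": [0.383, -0.203, 0.05], "turn": [0, 0, 0.564], "fingers": 0},
  {"delta_pos": [0.383, -0.203, 0.05], "turn": [0, 0, 0.564], "fingers": 0},
  {"delta_pos": [0.383, -0.203, 0.05], "turn": [0, 0, 0.564], "fingers": 0},
  {"delta_pos": [0.383, -0.203, 0.05], "turn": [0, 0, 0.564], "fingers": 0},
  {"delta_pos": [0.383, -0.203, 0.05], "turn": [0, 0, 0.564], "fingers": 0},
  {"delta_pos": [0.383, -0.203, 0.05], "turn": [0, 0, 0.564], "fingers": 0},
  {"delta_pos": [0.383, -0.203, 0.05], "turn": [0, 0, 0.564], "fingers": 0},
  {"delta_pos": [0.383, -0.203, 0.05], "turn": [0, 0, 0.564], "fingers": 0},
])

```text
clock: 1.52
position: [0.5206, -0.2319, 0.2002]
ee_rot: [0.997, -0.074, 0.0, 0.0]
ft_force: [0.1, -0.0, -0.4]
grip_width: 1.002
grasp_force: 0.0
```

```bash
cat >> h.py <<'E'
def wcam():
    o=get_obs(); c=camera("wrist"); T=np.eye(4); T[:3,:3]=Rn.from_quat(o["ee_rot"]).as_matrix(); T[:3,3]=o["position"]
    M=np.linalg.inv(T@c["tool_from_camera"]); c["R"]=M[:3,:3]; c["t"]=M[:3,3]
    print(o["clock"],o["position"].round(4),Rn.from_quat(o["ee_rot"]).as_matrix()[:,:2].T.round(4).tolist(),o["ft_force"].round(2))
    return c
def ray(c,u,v,z):
    "world point on pixel ray at height z"
    C=-c["R"].T@c["t"]; d=c["R"].T@np.array([(u-c["cx"])/c["fx"],(v-c["cy"])/c["fy"],1]); return C+d*(z-C[2])/d[2]
E
python3 - <<'E'
from h import *
import pickle
c=wcam(); pickle.dump(c,open("w1.pkl","wb")); save("w1.png",c)
W=cloud(c); d=np.hypot(W[...,0]-.521,W[...,1]+.23)
for lo,hi,r in((.022,.031,.08),(.036,.045,.06),(.046,.054,.03),(.058,.075,.03)):
    m=(d<r)&(W[...,2]>lo)&(W[...,2]<hi); X=(W[m]*1000).astype(np.float32)
    print(lo,m.sum(),cv2.minAreaRect(X[:,:2]),cv2.minEnclosingCircle(X[:,:2]),np.median(X,0))
E
```

```text
1.525 [ 0.5206 -0.2319  0.2002] [[0.989, -0.1482, 0.0002], [-0.1482, -0.989, 0.0006]] [ 0.08 -0.04 -0.37]Traceback (most recent call last):
  File "<stdin>", line 7, in <module>
cv2.error: OpenCV(4.12.0) /io/opencv/modules/imgproc/src/convhull.cpp:143: error: (-215:Assertion failed) total >= 0 && (depth == CV_32F || depth == CV_32S) in function 'convexHull'
```

View pics/w1.png

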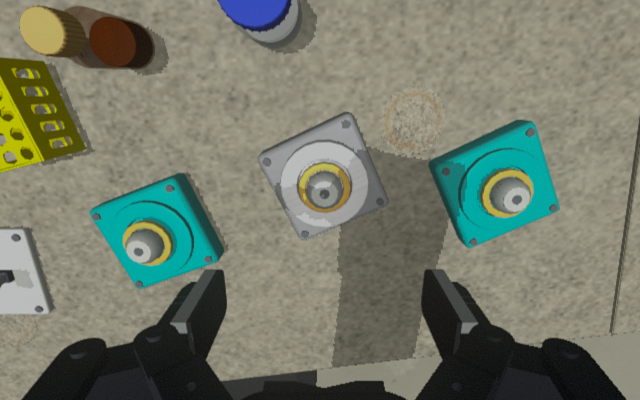

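The wrist view shows the grey drive with its hub centred near (323,184) and the spindle top near (323,192). Next I'll fit the hub edge and the spindle top.

Run:
```python
from h import *
import pickle
c=pickle.load(open("w1.pkl","rb")); W=cloud(c)
for p in((323,192),(323,212),(290,185),(323,225),(290,228)): print(p,W[p[1],p[0]].round(4),c["range_z"][p[1],p[0]])
g=c["color"].astype(int); im=g.mean(-1)
sat=g.max(-1)-g.min(-1)
v,u=np.mgrid[:400,:640]
near=np.hypot(u-323,v-186)<52
m=(near&(sat<18)&(im>165)).astype(np.uint8)
ct=max(cv2.findContours(m,cv2.RETR_EXTERNAL,cv2.CHAIN_APPROX_NONE)[0],key=cv2.contourArea)
e=cv2.fitEllipse(cv2.convexHull(ct)); print("hub",e)
for z in (.040,.043,.046): print(z,ray(c,*e[0],z).round(4), "radius", (ray(c,e[0][0]+e[1][1]/2,e[0][1],z)-ray(c,*e[0],z))[:2].round(4))
m=(near&(sat>60)).astype(np.uint8)
ct=max(cv2.findContours(m,cv2.RETR_EXTERNAL,cv2.CHAIN_APPROX_NONE)[0],key=cv2.contourArea)
e=cv2.fitEllipse(cv2.convexHull(ct)); print("washer",e,ray(c,*e[0],.050))
save("w1c.png",c,(253,120,393,250),4)
```

```text
(323, 192) [ 0.5242 -0.2334  0.0675] 0.26978385
(323, 212) [ 0.5018 -0.23    0.0516] 0.29206008
(290, 185) [ 0.5276 -0.2056  0.0448] 0.2914449
(323, 225) [ 0.4865 -0.2277  0.0431] 0.30510977
(290, 228) [ 0.4711 -0.1912  0.0012] 0.3513819
hub ((316.7557067871094, 168.33404541015625), (47.80776596069336, 77.7254409790039), 68.70281982421875)
0.04 [ 0.5374 -0.23    0.04  ] radius [-0.0049 -0.0326]
0.043 [ 0.538  -0.2301  0.043 ] radius [-0.0049 -0.0322]
0.046 [ 0.5387 -0.2303  0.046 ] radius [-0.0048 -0.0319]
washer ((323.96368408203125, 187.1964111328125), (48.8913688659668, 50.966331481933594), 90.80110168457031) [ 0.52289102 -0.23396553  0.05      ]
```

View pics/w1c.png

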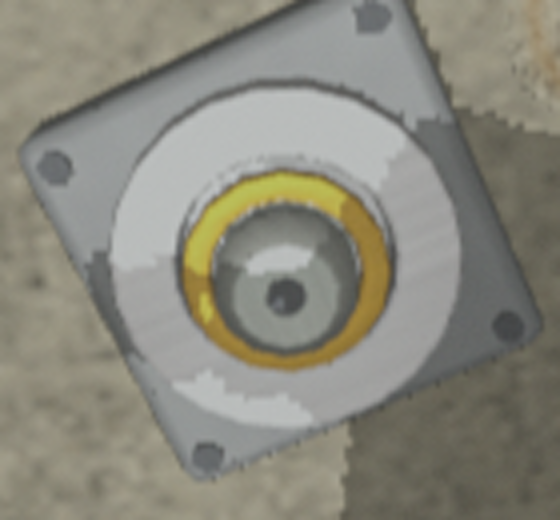

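Run:
```python
from h import *
import pickle
c=pickle.load(open("w1.pkl","rb")); W=cloud(c)
for n,x,y,z in(("hub",285.5,255,.0435),("washer",286.5,269.5,.0515),("top",286,297,.0655)):
  for dz in (-.002,0,.002): print(n,z+dz,ray(c,253+x/4-.4,120+y/4-.4,z+dz).round(4))
d=np.hypot(W[...,0]-.522,W[...,1]+.2335)
for a,b in((.025,.037),(0,.010)): print(np.nanmedian(W[(d>a)&(d<b)][:,2]))
```

```text
hub 0.041499999999999995 [ 0.5238 -0.2341  0.0415]
hub 0.0435 [ 0.5244 -0.2342  0.0435]
hub 0.0455 [ 0.5249 -0.2343  0.0455]
washer 0.049499999999999995 [ 0.5229 -0.2342  0.0495]
washer 0.0515 [ 0.5235 -0.2343  0.0515]
washer 0.0535 [ 0.5241 -0.2343  0.0535]
top 0.0635 [ 0.5213 -0.2338  0.0635]
top 0.0655 [ 0.5219 -0.2339  0.0655]
top 0.0675 [ 0.5226 -0.234   0.0675]
0.04558723465833683
0.06745007703982503
```

Request:
move_arm([
  {"delta_pos": [-0.102, -0.355, 0], "fingers": 0},
  {"delta_pos": [-0.102, -0.355, 0], "fingers": 0},
  {"delta_pos": [-0.102, -0.355, 0], "fingers": 0},
  {"delta_pos": [-0.102, -0.355, 0], "fingers": 0},
  {"delta_pos": [-0.102, -0.355, 0], "fingers": 0},
  {"delta_pos": [-0.102, -0.355, 0], "fingers": 0},
  {"delta_pos": [-0.102, -0.355, 0], "fingers": 0},
  {"delta_pos": [-0.102, -0.355, 0], "fingers": 0},
  {"delta_pos": [-0.102, -0.355, 0], "fingers": 0},
])

```text
validation failed for argument at $.pl...
```

Run:
```python
from h import *
import pickle
c=wcam(); pickle.dump(c,open("w2.pkl","wb")); save("w2.png",c,(230,90,430,240),4)
W=cloud(c); g=c["color"].astype(int)
m=(g[...,0]>120)&(g[...,1]<60)&(W[...,2]>.128)&(W[...,2]<.145)
n,l,s,cc=cv2.connectedComponentsWithStats(m.astype(np.uint8))
for i in range(1,n):
    if s[i,4]>15:
        X=W[l==i]; print(s[i],cc[i],np.median(X,0).round(4)); print(cv2.minAreaRect((X[:,:2]*1000).astype(np.float32)))
d=np.hypot(W[...,0]-.472,W[...,1]-.134)
m=(d<.085)&(W[...,2]>.004)&(W[...,2]<.018)&(g.min(-1)>110)
print("plate",m.sum(),cv2.minAreaRect((W[m][:,:2]*1000).astype(np.float32)),np.median(W[m][:,2]))
```

```text
1.575 [ 0.5207 -0.2316  0.2002] [[0.989, -0.1477, 0.0002], [-0.1477, -0.989, 0.0005]] [ 0.14  0.23 -0.33]
plate 2938 ((466.909423828125, 102.3958969116211), (53.39356231689453, 101.01078796386719), 80.81106567382812) 0.011030555132813206
```

View pics/w2.png

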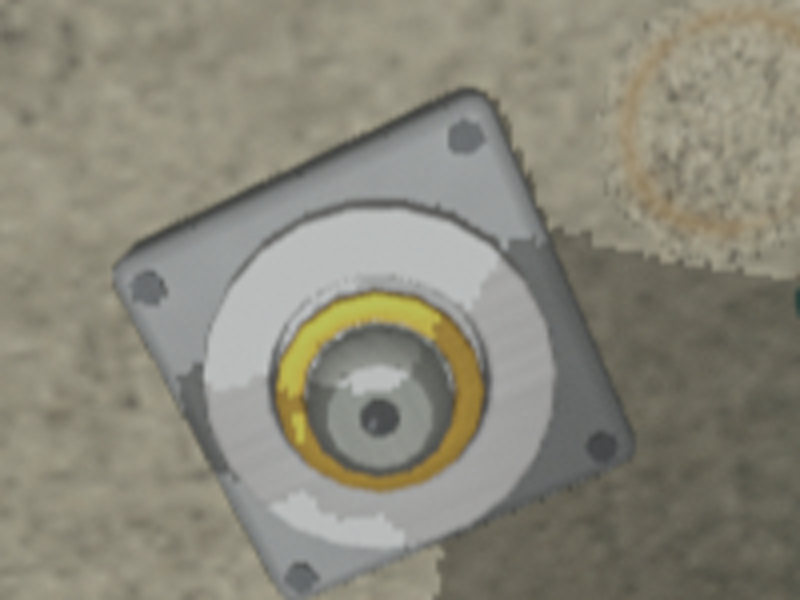

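The move was refused, probably because "turn" was missing, so this picture still shows the drive: hub at crop (380,375), the same as before. I'll resend with turn included and not spend a picture on it yet.

Request:
move_arm([
  {"delta_pos": [-0.102, -0.355, 0.0], "turn": [0, 0, 0], "fingers": 0},
  {"delta_pos": [-0.102, -0.355, 0.0], "turn": [0, 0, 0], "fingers": 0},
  {"delta_pos": [-0.102, -0.355, 0.0], "turn": [0, 0, 0], "fingers": 0},
  {"delta_pos": [-0.102, -0.355, 0.0], "turn": [0, 0, 0], "fingers": 0},
  {"delta_pos": [-0.102, -0.355, 0.0], "turn": [0, 0, 0], "fingers": 0},
  {"delta_pos": [-0.102, -0.355, 0.0], "turn": [0, 0, 0], "fingers": 0},
  {"delta_pos": [-0.102, -0.355, 0.0], "turn": [0, 0, 0], "fingers": 0},
  {"delta_pos": [-0.102, -0.355, 0.0], "turn": [0, 0, 0], "fingers": 0},
  {"delta_pos": [-0.102, -0.355, 0.0], "turn": [0, 0, 0], "fingers": 0},
])

```text
clock: 2.75
position: [0.4725, 0.1341, 0.1999]
ee_rot: [0.997, -0.074, 0.0, 0.0]
ft_force: [0.2, -0.1, -0.9]
grip_width: 1.001
grasp_force: 0.0
```

Run:
```python
from h import *
import pickle
c=wcam(); pickle.dump(c,open("w2.pkl","wb")); save("w2b.png",c,(220,80,420,230),4)
W=cloud(c); g=c["color"].astype(int)
m=(g[...,0]>100)&(g[...,1]<60)&(W[...,2]>.125)&(W[...,2]<.145)
n,l,s,cc=cv2.connectedComponentsWithStats(m.astype(np.uint8))
for i in range(1,n):
    if s[i,4]>15:
        X=W[l==i]; print(s[i],cc[i],np.median(X,0).round(4)); print(cv2.minAreaRect((X[:,:2]*1000).astype(np.float32)))
d=np.hypot(W[...,0]-.472,W[...,1]-.134)
m=(d<.085)&(W[...,2]>.004)&(W[...,2]<.018)&(g.min(-1)>110)
print("plate",m.sum(),cv2.minAreaRect((W[m][:,:2]*1000).astype(np.float32)),np.median(W[m][:,2]))
```

```text
2.75 [0.4725 0.1341 0.1999] [[0.9889, -0.1483, 0.0001], [-0.1483, -0.9889, 0.0005]] [ 0.17 -0.14 -0.92]
[275 218  10  30 244] [279.4795082  232.58606557] [0.4759 0.1589 0.136 ]
((475.5516052246094, 159.19444274902344), (5.260516166687012, 19.172658920288086), 82.33831787109375)
[368 218  10  30 250] [372.284 232.564] [0.4673 0.104  0.1361]
((467.51983642578125, 103.90853881835938), (5.364581108093262, 19.107648849487305), 81.60169219970703)
plate 7707 ((462.7426452636719, 132.02780151367188), (117.22760009765625, 145.5349884033203), 86.8041763305664) 0.011361246965840432
```

View pics/w2b.png

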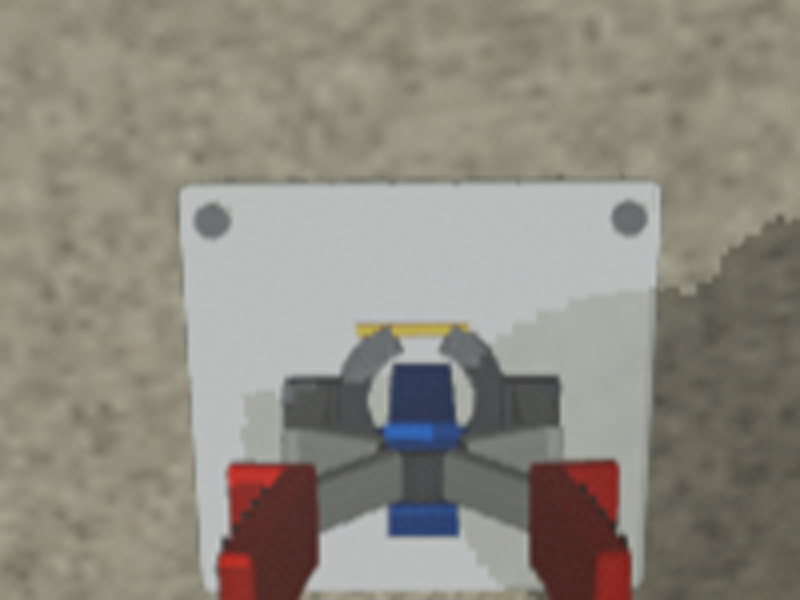

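The picture shows the pliers upright: handle tops at crop (265,510) and (575,510), both symmetric on the same row, so the yaw is aligned. Pivot estimate is (0.4715, 0.1328). I'll descend and squeeze.

Request:
move_arm([
  {"delta_pos": [-0.001, 0.0015, 0.02], "turn": [0, 0, -0.005], "fingers": 0},
  {"delta_pos": [-0.001, 0.0015, 0.05], "turn": [0, 0, -0.005], "fingers": 0},
  {"delta_pos": [-0.001, 0.0015, 0.0814], "turn": [0, 0, -0.005], "fingers": 0},
  {"delta_pos": [-0.001, 0.0015, 0.0814], "turn": [0, 0, -0.005], "fingers": 0.2},
  {"delta_pos": [-0.001, 0.0015, 0.0814], "turn": [0, 0, -0.005], "fingers": 0.3},
  {"delta_pos": [-0.001, 0.0015, 0.0814], "turn": [0, 0, -0.005], "fingers": 0.31},
  {"delta_pos": [-0.001, 0.0015, 0.0814], "turn": [0, 0, -0.005], "fingers": 0.31},
], force=50)

```text
clock: 3.68
position: [0.4717, 0.1343, 0.1198]
ee_rot: [0.997, -0.071, 0.001, 0.0]
ft_force: [-1.4, -1.5, 5.6]
grip_width: 0.694
grasp_force: 6.5
```

Request:
move_arm([
  {"delta_pos": [0, 0, 0], "turn": [0, 0, 0], "fingers": 0.31},
  {"delta_pos": [0, 0, 0], "turn": [0, 0, 0], "fingers": 0.31},
])

```text
clock: 3.92
position: [0.4718, 0.1344, 0.1197]
ee_rot: [0.998, -0.071, 0.001, -0.0]
ft_force: [-1.1, -2.2, 6.0]
grip_width: 0.694
grasp_force: 6.6
```

Request:
move_arm([
  {"delta_pos": [0, -0.0018, -0.001], "turn": [0, 0, 0], "fingers": 0.31},
  {"delta_pos": [0, -0.0018, -0.001], "turn": [0, 0, 0], "fingers": 0.4},
  {"delta_pos": [0, -0.0018, -0.001], "turn": [0, 0, 0], "fingers": 0.5},
  {"delta_pos": [0, -0.0018, -0.001], "turn": [0, 0, 0], "fingers": 0.6},
  {"delta_pos": [0, -0.0018, -0.001], "turn": [0, 0, 0], "fingers": 0.6},
  {"delta_pos": [0, -0.0018, -0.001], "turn": [0, 0, 0], "fingers": 0.6},
], force=60)

```text
clock: 4.68
position: [0.4735, 0.1358, 0.1228]
ee_rot: [0.997, -0.071, 0.003, 0.0]
ft_force: [-3.6, -8.2, 27.7]
grip_width: 0.473
grasp_force: 56.9
```

Run:
```python
from h import *
c=wcam(); save("w3.png",c,(150,100,490,400),2)
```

```text
4.675 [0.4735 0.1358 0.1228] [[0.9899, -0.1415, 0.0055], [-0.1415, -0.9899, 0.0001]] [-3.63 -8.23 27.71]
```

Request:
move_arm([
  {"delta_pos": [0, 0.001, -0.002], "turn": [0, 0, 0], "fingers": 0.6},
  {"delta_pos": [0, 0.001, -0.0035], "turn": [0, 0, 0], "fingers": 0.6},
  {"delta_pos": [0, 0.001, -0.0035], "turn": [0, 0, 0], "fingers": 0.6},
])

```text
clock: 5.1
position: [0.4714, 0.1356, 0.1234]
ee_rot: [0.998, -0.07, 0.001, -0.0]
ft_force: [1.8, 0.1, 3.2]
grip_width: 0.47
grasp_force: 60.7
```

Request:
move_arm([
  {"delta_pos": [0, 0, -0.004], "turn": [0, 0, 0], "fingers": 0.6},
  {"delta_pos": [0, 0, -0.01], "turn": [0, 0, 0], "fingers": 0.6},
  {"delta_pos": [0, 0, -0.018], "turn": [0, 0, 0], "fingers": 0.6},
  {"delta_pos": [0, 0, -0.028], "turn": [0, 0, 0], "fingers": 0.6},
  {"delta_pos": [0, 0, -0.04], "turn": [0, 0, 0], "fingers": 0.6},
  {"delta_pos": [0, 0, -0.055], "turn": [0, 0, 0], "fingers": 0.6},
  {"delta_pos": [0, 0, -0.07], "turn": [0, 0, 0], "fingers": 0.6},
  {"delta_pos": [0, 0, -0.085], "turn": [0, 0, 0], "fingers": 0.6},
  {"delta_pos": [0, 0, -0.095], "turn": [0, 0, 0], "fingers": 0.6},
  {"delta_pos": [0, 0, -0.095], "turn": [0, 0, 0], "fingers": 0.6},
])

```text
clock: 6.35
position: [0.4714, 0.1353, 0.2188]
ee_rot: [0.998, -0.071, 0.001, -0.0]
ft_force: [0.1, 0.1, -1.7]
grip_width: 0.467
grasp_force: 60.6
```

Run:
```python
from h import *
c=wcam(); import pickle; pickle.dump(c,open("w4.pkl","wb")); save("w4.png",c,(150,100,490,400),2)
```

```text
6.35 [0.4714 0.1353 0.2188] [[0.99, -0.1408, 0.0012], [-0.1408, -0.99, -0.0003]] [ 0.13  0.11 -1.75]
```

View pics/w4.png

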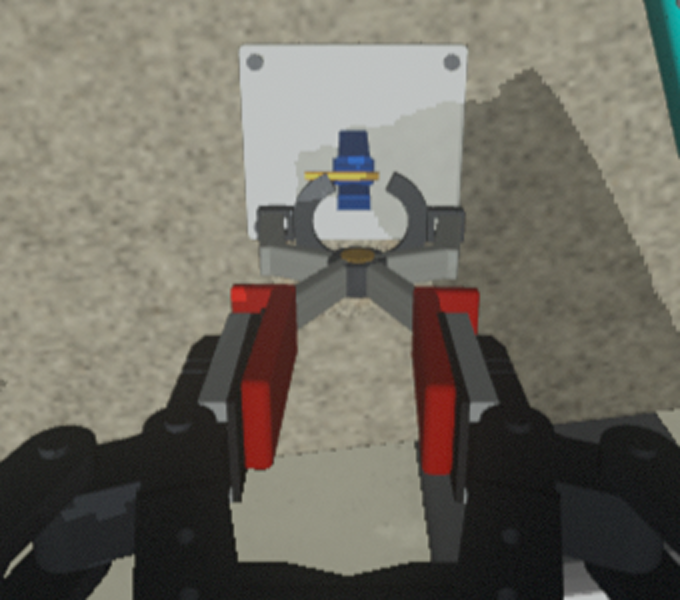

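The ring is spread and hanging on both tips: lugs at crop (275,225) and (450,225), and the post is clear at (353,170). Next I'll measure the ring centre relative to the TCP.

Run:
```python
from h import *
import pickle
c=pickle.load(open("w4.pkl","rb")); W=cloud(c); o=get_obs()
R=Rn.from_quat(o["ee_rot"]).as_matrix(); L=(W-o["position"])@R   # tool coords
v,u=np.mgrid[:400,:640]
m=(L[...,2]>.095)&(L[...,2]<.122)&(v<225)&(u>270)&(u<390)
X=L[m]; print(m.sum(),np.percentile(X,[0,1,50,99,100],axis=0).round(4))
for a,b in((.098,.104),(.104,.107),(.107,.110),(.110,.114)):
    k=(X[:,2]>a)&(X[:,2]<b); print(a,k.sum(), X[k].min(0).round(4),X[k].max(0).round(4)) if k.sum() else 0
# per-row u extents & coords
for r in range(184,226,3):
    mm=m[r]; us=np.where(mm)[0]
    if len(us): print(r,us.min(),us.max(),L[r,us.min()].round(4),L[r,us.max()].round(4))
```

```text
1430 [[-0.0125 -0.0314  0.095 ]
 [-0.0111 -0.0306  0.0962]
 [ 0.0036  0.0007  0.1041]
 [ 0.0166  0.0414  0.1073]
 [ 0.0169  0.0421  0.1085]]
0.098 631 [-0.0113 -0.0314  0.098 ] [0.0164 0.0421 0.104 ]
0.104 738 [-0.0125 -0.0305  0.104 ] [0.0169 0.0417 0.107 ]
0.107 27 [-0.0119 -0.0309  0.107 ] [0.0163 0.0415 0.1085]
187 302 350 [ 0.0164 -0.0139  0.1042] [0.0153 0.0197 0.1078]
190 302 354 [ 0.0138 -0.0141  0.1056] [0.013  0.0227 0.1082]
193 302 357 [ 0.011  -0.0143  0.1077] [0.0117 0.0246 0.1052]
196 300 359 [ 0.0095 -0.0156  0.1051] [0.0098 0.0259 0.104 ]
199 298 361 [ 0.0068 -0.0172  0.1068] [0.0078 0.0273 0.1034]
202 297 362 [ 0.0047 -0.0179  0.1062] [0.0054 0.0282 0.1041]
205 278 381 [ 0.0038 -0.0309  0.1022] [0.0038 0.0414 0.1022]
208 278 382 [ 0.0014 -0.0311  0.1028] [0.0019 0.042  0.1011]
211 278 381 [-0.0005 -0.0311  0.1017] [-0.0004  0.0415  0.1015]
214 278 381 [-0.0029 -0.0312  0.1022] [-0.0024  0.0415  0.1007]
217 279 381 [-0.0049 -0.0305  0.1015] [-0.0046  0.0415  0.1006]
220 279 381 [-0.0073 -0.0307  0.1018] [-0.0072  0.0418  0.1013]
223 301 361 [-0.0107 -0.0153  0.1044] [-0.0104  0.0279  0.1036]
```

Request:
move_arm([
  {"delta_pos": [0.004, 0.014, 0.0], "turn": [0, 0, 0], "fingers": 0.6},
  {"delta_pos": [0.014, 0.046, 0.0], "turn": [0, 0, 0], "fingers": 0.6},
  {"delta_pos": [0.027, 0.09, 0.0], "turn": [0, 0, 0], "fingers": 0.6},
  {"delta_pos": [0.041, 0.138, 0.0], "turn": [0, 0, 0], "fingers": 0.6},
  {"delta_pos": [0.056, 0.187, 0.0], "turn": [0, 0, 0], "fingers": 0.6},
  {"delta_pos": [0.07, 0.235, 0.0], "turn": [0, 0, 0], "fingers": 0.6},
  {"delta_pos": [0.084, 0.282, 0.0], "turn": [0, 0, 0], "fingers": 0.6},
  {"delta_pos": [0.096, 0.32, 0.0], "turn": [0, 0, 0], "fingers": 0.6},
  {"delta_pos": [0.103, 0.344, 0.0], "turn": [0, 0, 0], "fingers": 0.6},
  {"delta_pos": [0.1054, 0.3532, 0.0], "turn": [0, 0, 0], "fingers": 0.6},
  {"delta_pos": [0.1054, 0.3532, 0.0], "turn": [0, 0, 0], "fingers": 0.6},
  {"delta_pos": [0.1054, 0.3532, 0.0], "turn": [0, 0, 0], "fingers": 0.6},
])

```text
clock: 7.9
position: [0.5257, -0.228, 0.2181]
ee_rot: [0.998, -0.07, -0.0, -0.0]
ft_force: [0.4, -1.1, -1.1]
grip_width: 0.466
grasp_force: 60.6
```

```bash
cat > fit.py <<'E'
from h import *
import pickle,sys
n=sys.argv[1]; c=wcam(); o=get_obs(); pickle.dump((c,o),open(n+".pkl","wb")); save(n+".png",c,(250,140,410,260),5)
W=cloud(c); R=Rn.from_quat(o["ee_rot"]).as_matrix(); L=(W-o["position"])@R
v,u=np.mgrid[:400,:640]; z=W[...,2]; g=c["color"].astype(int)
print("heights hist",np.histogram(z[(v>170)&(v<226)&(u>300)&(u<350)],bins=np.arange(.03,.13,.01)))
hub=(z>.038)&(z<.049)&(g.min(-1)>100)&(np.hypot(W[...,0]-.5237,W[...,1]+.234)<.045); print("hub vis",hub.sum())
X=L[hub]
if len(X): print(np.percentile(X,[0,50,100],axis=0).round(4), cv2.minEnclosingCircle((X[:,:2]*1000).astype(np.float32)))
sp=(z>.061)&(z<.075)&(np.hypot(W[...,0]-.5237,W[...,1]+.234)<.02)
print("top",sp.sum()); 
if sp.sum(): print(np.percentile(L[sp],[0,50,100],axis=0).round(4), cv2.minEnclosingCircle((L[sp][:,:2]*1000).astype(np.float32)))
E
python3 fit.py w5
```

```text
7.9 [ 0.5257 -0.228   0.2181] [[0.9903, -0.1391, -0.0001], [-0.1391, -0.9903, -0.0004]] [ 0.43 -1.1  -1.09]
heights hist (array([ 39, 749, 506, 672,   0,   0,   0,   7, 580]), array([0.03, 0.04, 0.05, 0.06, 0.07, 0.08, 0.09, 0.1 , 0.11, 0.12]))
hub vis 2815
[[-0.0401 -0.0311  0.1695]
 [ 0.0076  0.0063  0.1746]
 [ 0.0346  0.0437  0.1802]] ((-2.943948984146118, 6.379106044769287), 37.91004180908203)
top 622
[[-0.0164 -0.0061  0.1504]
 [-0.0031  0.0067  0.153 ]
 [ 0.0106  0.0196  0.1572]] ((-2.648489475250244, 6.373997211456299), 14.126426696777344)
```

View pics/w5.png

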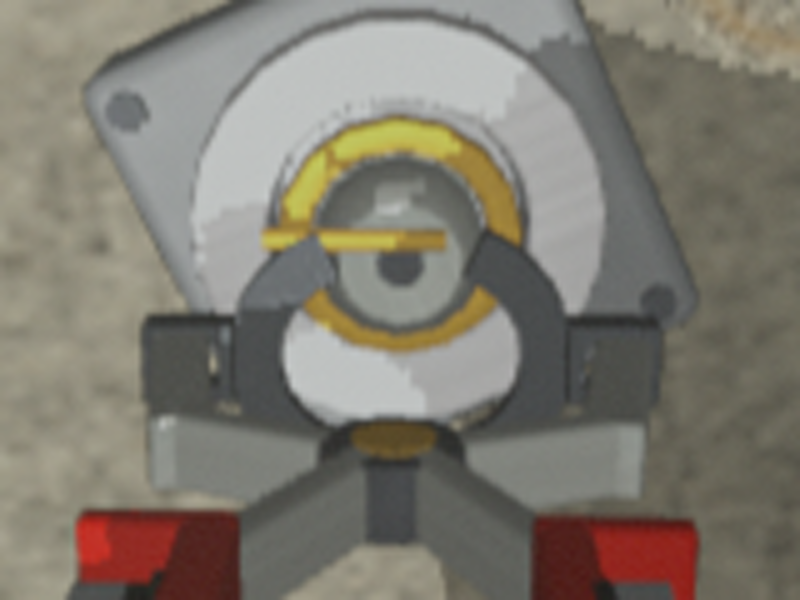

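The picture shows the ring bore centred at crop (401,355) and the spindle hole at (401,265), 48 mm lower. That works out to a needed shift of about (-1.3, +0.9) mm. I'll apply it, lower to just above the spindle and check again.

Request:
move_arm([
  {"delta_pos": [-0.0013, 0.0009, 0.008], "turn": [0, 0, 0], "fingers": 0.6},
  {"delta_pos": [-0.0013, 0.0009, 0.02], "turn": [0, 0, 0], "fingers": 0.6},
  {"delta_pos": [-0.0013, 0.0009, 0.03], "turn": [0, 0, 0], "fingers": 0.6},
  {"delta_pos": [-0.0013, 0.0009, 0.035], "turn": [0, 0, 0], "fingers": 0.6},
  {"delta_pos": [-0.0013, 0.0009, 0.035], "turn": [0, 0, 0], "fingers": 0.6},
  {"delta_pos": [-0.0013, 0.0009, 0.035], "turn": [0, 0, 0], "fingers": 0.6},
])

```text
clock: 8.7
position: [0.5245, -0.2301, 0.1835]
ee_rot: [0.998, -0.071, 0.0, 0.0]
ft_force: [0.1, -0.7, -2.1]
grip_width: 0.469
grasp_force: 60.6
```

```bash
python3 fit.py w6
```

```text
8.7 [ 0.5245 -0.2301  0.1835] [[0.99, -0.1407, 0.0006], [-0.1407, -0.99, 0.0002]] [ 0.08 -0.66 -2.05]
heights hist (array([143, 291, 692, 903, 589,   0,   0,   0,  59]), array([0.03, 0.04, 0.05, 0.06, 0.07, 0.08, 0.09, 0.1 , 0.11, 0.12]))
hub vis 2521
[[-0.0272 -0.0334  0.1346]
 [ 0.018   0.004   0.1399]
 [ 0.0357  0.0417  0.1455]] ((-1.117204189300537, 4.064522743225098), 37.67129135131836)
top 858
[[-0.0157 -0.0098  0.1086]
 [-0.0017  0.0046  0.118 ]
 [ 0.0089  0.0183  0.1225]] ((-3.453218698501587, 4.402409076690674), 14.480904579162598)
```

View pics/w6.png

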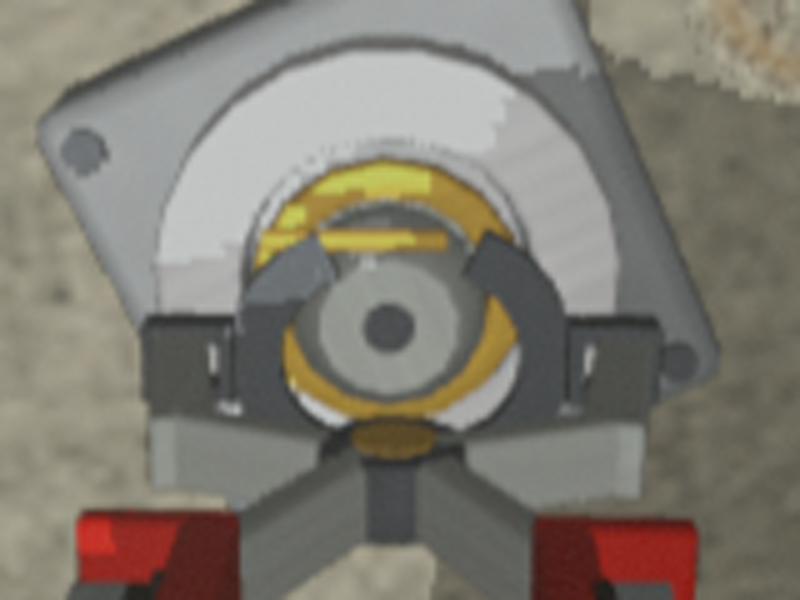

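The picture shows the spindle hole at crop (388,327) against the bore centre at (401,355). Allowing for parallax, I need about -1.4 mm in tool y and -0.4 mm in x. I'll correct this before descending.

Request:
move_arm([
  {"delta_pos": [-0.0004, -0.0014, 0.0], "turn": [0, 0, 0], "fingers": 0.6},
  {"delta_pos": [-0.0004, -0.0014, 0.0], "turn": [0, 0, 0], "fingers": 0.6},
  {"delta_pos": [-0.0004, -0.0014, 0.0], "turn": [0, 0, 0], "fingers": 0.6},
])

```text
clock: 9.12
position: [0.5241, -0.2286, 0.1832]
ee_rot: [0.998, -0.071, 0.0, 0.0]
ft_force: [0.7, 0.1, -0.9]
grip_width: 0.47
grasp_force: 60.6
```

```bash
cat > fit2.py <<'E'
from h import *
import sys
c=wcam(); save(sys.argv[1]+".png",c,(250,140,410,260),5)
im=cv2.cvtColor(c["color"],cv2.COLOR_RGB2GRAY)
sub=im[190:222,310:346]; m=(sub<95).astype(np.uint8)
n,l,s,cc=cv2.connectedComponentsWithStats(m)
for i in range(1,n): print(s[i],(cc[i]+[310,190]).round(2))
E
python3 fit2.py w7
python3 - <<'E'
import cv2
im=cv2.imread('pics/w6.png'); g=cv2.cvtColor(im,cv2.COLOR_BGR2GRAY)
s=g[290:365,350:430]; m=(s<95).astype('uint8'); n,l,st,cc=cv2.connectedComponentsWithStats(m); print(st[1:],cc[1:]+[350,290])
E
```

```text
9.125 [ 0.5241 -0.2286  0.1832] [[0.9901, -0.1407, 0.0002], [-0.1407, -0.9901, 0.0001]] [ 0.7   0.09 -0.9 ]
[6 1 2 5 6] [316.67 192.83]
[32  0  4  8 22] [344.   193.09]
[ 0  8 21 22 55] [315.98 209.44]
[15 10 10  9 67] [329.33 204.31]
[22 18 14 11 23] [340.26 213.78]
[[  16   16   47   44 1657]] [[388.74471937 327.68316234]]
```

Request:
move_arm([
  {"delta_pos": [0, 0, 0.003], "turn": [0, 0, 0], "fingers": 0.6},
  {"delta_pos": [0, 0, 0.006], "turn": [0, 0, 0], "fingers": 0.6},
  {"delta_pos": [0, 0, 0.009], "turn": [0, 0, 0], "fingers": 0.6},
  {"delta_pos": [0, 0, 0.012], "turn": [0, 0, 0], "fingers": 0.6},
  {"delta_pos": [0, 0, 0.012], "turn": [0, 0, 0], "fingers": 0.6},
])

```text
clock: 9.8
position: [0.5239, -0.2285, 0.1708]
ee_rot: [0.998, -0.071, -0.0, -0.0]
ft_force: [-0.5, -0.3, -2.6]
grip_width: 0.466
grasp_force: 60.6
```

No contact, and the ring should now be around the spindle. I'll go on slowly.

Request:
move_arm([
  {"delta_pos": [0, 0, 0.002], "turn": [0, 0, 0], "fingers": 0.6},
  {"delta_pos": [0, 0, 0.004], "turn": [0, 0, 0], "fingers": 0.6},
  {"delta_pos": [0, 0, 0.006], "turn": [0, 0, 0], "fingers": 0.6},
  {"delta_pos": [0, 0, 0.006], "turn": [0, 0, 0], "fingers": 0.6},
])

```text
clock: 10.3
position: [0.5239, -0.2285, 0.1649]
ee_rot: [0.998, -0.071, -0.0, -0.0]
ft_force: [-0.4, 0.7, -2.6]
grip_width: 0.466
grasp_force: 60.6
```

Request:
move_arm([
  {"delta_pos": [0, 0, 0.0015], "turn": [0, 0, 0], "fingers": 0.6},
  {"delta_pos": [0, 0, 0.003], "turn": [0, 0, 0], "fingers": 0.6},
  {"delta_pos": [0, 0, 0.003], "turn": [0, 0, 0], "fingers": 0.6},
])

```text
clock: 10.68
position: [0.524, -0.2286, 0.162]
ee_rot: [0.998, -0.071, -0.0, -0.0]
ft_force: [0.1, 0.6, -2.5]
grip_width: 0.464
grasp_force: 60.6
```

Request:
move_arm([
  {"delta_pos": [0, 0, 0.0015], "turn": [0, 0, 0], "fingers": 0.6},
  {"delta_pos": [0, 0, 0.003], "turn": [0, 0, 0], "fingers": 0.6},
  {"delta_pos": [0, 0, 0.003], "turn": [0, 0, 0], "fingers": 0.6},
])

```text
clock: 11.05
position: [0.5241, -0.2286, 0.1592]
ee_rot: [0.998, -0.071, 0.0, 0.0]
ft_force: [-0.2, 1.3, 0.5]
grip_width: 0.464
grasp_force: 60.6
```

Request:
move_arm([
  {"delta_pos": [0, 0, 0.001], "turn": [0, 0, 0], "fingers": 0.6},
  {"delta_pos": [0, 0, 0.002], "turn": [0, 0, 0], "fingers": 0.6},
  {"delta_pos": [0, 0, 0.002], "turn": [0, 0, 0], "fingers": 0.6},
])

```text
clock: 11.42
position: [0.5241, -0.2286, 0.1571]
ee_rot: [0.998, -0.071, 0.0, 0.0]
ft_force: [-1.1, 0.3, 0.4]
grip_width: 0.468
grasp_force: 60.6
```

Request:
move_arm([
  {"delta_pos": [0, 0, 0.001], "turn": [0, 0, 0], "fingers": 0.6},
  {"delta_pos": [0, 0, 0.002], "turn": [0, 0, 0], "fingers": 0.6},
  {"delta_pos": [0, 0, 0.002], "turn": [0, 0, 0], "fingers": 0.6},
])

```text
clock: 11.8
position: [0.5241, -0.2286, 0.1551]
ee_rot: [0.998, -0.071, 0.0, 0.0]
ft_force: [-0.3, -0.8, 1.5]
grip_width: 0.465
grasp_force: 60.6
```

Request:
move_arm([
  {"delta_pos": [0, 0, 0.001], "turn": [0, 0, 0], "fingers": 0.6},
  {"delta_pos": [0, 0, 0.001], "turn": [0, 0, 0], "fingers": 0.6},
  {"delta_pos": [0, 0, 0.001], "turn": [0, 0, 0], "fingers": 0.6},
])

```text
clock: 12.18
position: [0.5241, -0.2286, 0.1541]
ee_rot: [0.998, -0.071, 0.0, 0.0]
ft_force: [0.7, -0.8, 1.3]
grip_width: 0.467
grasp_force: 60.6
```

Request:
move_arm([
  {"delta_pos": [0, 0, 0.001], "turn": [0, 0, 0], "fingers": 0.6},
  {"delta_pos": [0, 0, 0.001], "turn": [0, 0, 0], "fingers": 0.6},
])

```text
clock: 12.42
position: [0.524, -0.2286, 0.1531]
ee_rot: [0.998, -0.071, 0.0, 0.0]
ft_force: [0.8, 0.1, 1.9]
grip_width: 0.467
grasp_force: 60.7
```

Request:
move_arm([
  {"delta_pos": [0, 0, 0.001], "turn": [0, 0, 0], "fingers": 0.6},
  {"delta_pos": [0, 0, 0.001], "turn": [0, 0, 0], "fingers": 0.6},
])

```text
clock: 12.68
position: [0.5244, -0.2287, 0.1528]
ee_rot: [0.998, -0.071, 0.001, 0.0]
ft_force: [-0.3, -0.6, 6.2]
grip_width: 0.47
grasp_force: 60.2
```

Request:
move_arm([
  {"delta_pos": [0, 0, 0.001], "turn": [0, 0, 0], "fingers": 0.6},
  {"delta_pos": [0, 0, 0.001], "turn": [0, 0, 0], "fingers": 0.6},
])

```text
clock: 12.92
position: [0.5247, -0.229, 0.1523]
ee_rot: [0.998, -0.071, 0.001, 0.0]
ft_force: [-1.0, -0.8, 8.3]
grip_width: 0.467
grasp_force: 59.0
```

The ring bottomed at TCP z≈0.1528, where the force rose. I'll press a little more, then open in stages while following the pads' swing downward.

Request:
move_arm([
  {"delta_pos": [0, 0, 0.001], "turn": [0, 0, 0], "fingers": 0.55},
  {"delta_pos": [0, 0, 0.001], "turn": [0, 0, 0], "fingers": 0.52},
  {"delta_pos": [0, 0, 0.001], "turn": [0, 0, 0], "fingers": 0.48},
  {"delta_pos": [0, 0, 0.001], "turn": [0, 0, 0], "fingers": 0.48},
])

```text
clock: 13.42
position: [0.5247, -0.2291, 0.1511]
ee_rot: [0.997, -0.071, 0.001, 0.001]
ft_force: [-0.3, -0.9, 7.4]
grip_width: 0.52
grasp_force: 10.9
```

Request:
move_arm([
  {"delta_pos": [0, 0, 0.0005], "turn": [0, 0, 0], "fingers": 0.45},
  {"delta_pos": [0, 0, 0.0015], "turn": [0, 0, 0], "fingers": 0.42},
  {"delta_pos": [0, 0, 0.0015], "turn": [0, 0, 0], "fingers": 0.42},
])

```text
clock: 13.8
position: [0.525, -0.2292, 0.15]
ee_rot: [0.997, -0.071, 0.001, 0.001]
ft_force: [-0.4, -0.4, 9.0]
grip_width: 0.581
grasp_force: 9.3
```

Request:
move_arm([
  {"delta_pos": [0, 0, 0.0005], "turn": [0, 0, 0], "fingers": 0.39},
  {"delta_pos": [0, 0, 0.001], "turn": [0, 0, 0], "fingers": 0.36},
  {"delta_pos": [0, 0, 0.001], "turn": [0, 0, 0], "fingers": 0.36},
])

```text
clock: 14.18
position: [0.5247, -0.2295, 0.1488]
ee_rot: [0.997, -0.071, 0.001, 0.001]
ft_force: [-1.5, -2.2, 6.8]
grip_width: 0.64
grasp_force: 6.3
```

Request:
move_arm([
  {"delta_pos": [0, 0, 0.0005], "turn": [0, 0, 0], "fingers": 0.34},
  {"delta_pos": [0, 0, 0.0005], "turn": [0, 0, 0], "fingers": 0.31},
  {"delta_pos": [0, 0, 0.0005], "turn": [0, 0, 0], "fingers": 0.31},
])

```text
clock: 14.55
position: [0.5244, -0.2295, 0.1479]
ee_rot: [0.997, -0.071, 0.001, 0.001]
ft_force: [-0.4, -3.4, 6.1]
grip_width: 0.69
grasp_force: 6.1
```

```bash
cat > chk.py <<'E'
from h import *
c=wcam(); W=cloud(c); C=np.array([.5237,-.234]); d=np.hypot(*(np.moveaxis(W[...,:2],-1,0)-C[:,None,None]))
g=c["color"].astype(int); yel=(g[...,0]-g[...,2]>50)&(d<.03); dark=(g.max(-1)<90)&(d>.013)&(d<.045)&(W[...,2]<.07)
print("yellow n,z",yel.sum(),np.nanpercentile(W[yel][:,2],[10,50,90]).round(4) if yel.any() else "")
print("dark",dark.sum(),np.nanpercentile(W[dark],[2,50,98],axis=0).round(4) if dark.any() else "")
r=(d>.026)&(d<.037)&(g.min(-1)>120); print("rim z",np.nanmedian(W[r][:,2]))
E
python3 chk.py
```

```text
14.55 [ 0.5244 -0.2295  0.1479] [[0.9899, -0.1414, 0.0016], [-0.1414, -0.9899, 0.0013]] [-0.43 -3.38  6.08]
yellow n,z 4359 [0.1251 0.1553 0.1688]
dark 1177 [[ 0.513  -0.2644  0.0149]
 [ 0.5261 -0.2357  0.0486]
 [ 0.5666 -0.2053  0.0682]]
rim z 0.043638080597477626
```

Request:
move_arm([
  {"delta_pos": [0, 0.0006, -0.001], "turn": [0, 0, 0], "fingers": 0.31},
  {"delta_pos": [0, 0.0006, -0.003], "turn": [0, 0, 0], "fingers": 0.31},
  {"delta_pos": [0, 0.0006, -0.005], "turn": [0, 0, 0], "fingers": 0.31},
  {"delta_pos": [0, 0.0006, -0.007], "turn": [0, 0, 0], "fingers": 0.31},
  {"delta_pos": [0, 0.0006, -0.007], "turn": [0, 0, 0], "fingers": 0.31},
])

```text
clock: 15.22
position: [0.524, -0.229, 0.1541]
ee_rot: [0.998, -0.07, -0.0, -0.0]
ft_force: [0.4, -0.4, -1.1]
grip_width: 0.692
grasp_force: 5.4
```

Request:
move_arm([
  {"delta_pos": [0, 0, -0.004], "turn": [0, 0, 0], "fingers": 0.31},
  {"delta_pos": [0, 0, -0.009], "turn": [0, 0, 0], "fingers": 0.31},
  {"delta_pos": [0, 0, -0.015], "turn": [0, 0, 0], "fingers": 0.31},
  {"delta_pos": [0, 0, -0.025], "turn": [0, 0, 0], "fingers": 0.31},
  {"delta_pos": [0, 0, -0.035], "turn": [0, 0, 0], "fingers": 0.31},
  {"delta_pos": [0, 0, -0.045], "turn": [0, 0, 0], "fingers": 0.31},
  {"delta_pos": [0, 0, -0.055], "turn": [0, 0, 0], "fingers": 0.31},
  {"delta_pos": [0, 0, -0.06], "turn": [0, 0, 0], "fingers": 0.31},
  {"delta_pos": [0, 0, -0.06], "turn": [0, 0, 0], "fingers": 0.31},
])

```text
clock: 16.35
position: [0.5241, -0.2293, 0.2144]
ee_rot: [0.998, -0.071, 0.0, 0.0]
ft_force: [-1.1, -0.1, -1.5]
grip_width: 0.692
grasp_force: 5.1
```

```bash
cat > chk.py <<'E'
from h import *
import sys
c=wcam(); o=get_obs(); W=cloud(c); C=np.array([.5237,-.234]); d=np.hypot(W[...,0]-C[0],W[...,1]-C[1]); z=W[...,2]
g=c["color"].astype(int); yel=(g[...,0]-g[...,2]>50)&(d<.03)&(z<.08)
print("yellow",yel.sum(),np.percentile(W[yel],[2,50,98],axis=0).round(4) if yel.any() else "")
for a,b in((0,.01),(.013,.019),(.019,.022),(.023,.026),(.026,.030),(.033,.037)):
    k=(d>a)&(d<b)&(z<.09); print(a,b,k.sum(),np.percentile(z[k],[10,50,90]).round(4),np.median(g[k],0))
k=(g.max(-1)<95)&(d<.045)&(z>.04)&(z<.058)
L=(W-[C[0],C[1],0])@Rn.from_quat(o["ee_rot"]).as_matrix()
print("dark",k.sum(),np.percentile(L[k],[1,50,99],axis=0).round(4))
R=Rn.from_quat(o["ee_rot"]).as_matrix(); T=(W-o["position"])@R
m=(T[...,2]>.03)&(T[...,2]<.125)&(abs(T[...,1])<.05)&(abs(T[...,0])<.025)
X=T[m]; 
for a,b in((.03,.05),(.05,.07),(.07,.09),(.09,.105),(.105,.125)):
    k=(X[:,2]>a)&(X[:,2]<b); print(a,k.sum(),X[k].min(0).round(4) if k.any() else "",X[k].max(0).round(4) if k.any() else "")
E
python3 chk.py
```

```text
16.35 [ 0.5241 -0.2293  0.2144] [[0.99, -0.1408, 0.0005], [-0.1408, -0.99, 0.0002]] [-1.11 -0.11 -1.55]
yellow 255 [[ 0.5052 -0.2539  0.042 ]
 [ 0.5395 -0.2362  0.0452]
 [ 0.5432 -0.2162  0.0495]]
0 0.01 445 [0.0647 0.0657 0.0667] [146. 151. 144.]
0.013 0.019 690 [0.0453 0.0493 0.0612] [96. 97. 84.]
0.019 0.022 417 [0.0321 0.0471 0.0519] [126. 111.  79.]
0.023 0.026 544 [0.0407 0.0435 0.0499] [162. 162. 161.]
0.026 0.03 873 [0.0428 0.0438 0.0497] [171. 172. 171.]
0.033 0.037 1197 [0.0322 0.0434 0.0444] [168. 168. 167.]
dark 597 [[-0.0196 -0.0312 -0.0553]
 [-0.002   0.0118 -0.0498]
 [ 0.0124  0.0308 -0.0409]]
0.03 1391 [-0.0054 -0.0169  0.03  ] [0.0057 0.0213 0.05  ]
0.05 1291 [-0.0056 -0.0263  0.05  ] [0.0056 0.0322 0.07  ]
0.07 298 [-0.0045 -0.026   0.0704] [0.0049 0.0329 0.0899]
0.09 81 [-0.0043 -0.0261  0.09  ] [0.0044 0.0329 0.0967]
0.105 0
```

The ring stayed on the hub, closed to about 62 mm over the lugs, and the washer is near flush. Next I'll compare how the pliers sit in the grip against w4, before the return.

Run:
```python
from h import *
import pickle
def rep(c,o,tag):
    W=cloud(c); R=Rn.from_quat(o["ee_rot"]).as_matrix(); T=(W-o["position"])@R
    g=c["color"].astype(int); red=(g[...,0]>90)&(g[...,1]<60)
    for nm,m in (("red",red&(T[...,2]<.05)),("body",~red&(T[...,2]>.045)&(T[...,2]<.085)&(abs(T[...,1])<.012)),("bodyw",~red&(T[...,2]>.035)&(T[...,2]<.05)&(abs(T[...,1])<.025))):
        X=T[m&(abs(T[...,0])<.02)&(abs(T[...,1])<.045)]; print(tag,nm,len(X),np.percentile(X,[1,50,99],axis=0).round(4).tolist())
c=wcam(); o=get_obs(); pickle.dump((c,o),open("w8.pkl","wb")); rep(c,o,"now")
c,o=pickle.load(open("w5.pkl","rb")); rep(c,o,"w5")
```

```text
16.4 [ 0.5239 -0.2292  0.214 ] [[0.99, -0.1408, -0.0], [-0.1408, -0.99, 0.0001]] [-0.63  0.72 -2.03]
now red 1903 [[-0.0079, -0.0312, -0.0221], [0.0046, -0.0224, -0.02], [0.0107, 0.0353, 0.0244]]
now body 621 [[-0.005, -0.0118, 0.045], [0.0041, 0.0009, 0.0503], [0.0052, 0.0117, 0.0613]]
now bodyw 1047 [[-0.005, -0.0127, 0.0352], [0.002, 0.002, 0.0428], [0.0051, 0.017, 0.0496]]
w5 red 1792 [[-0.008, -0.0267, -0.0173], [0.0045, 0.0157, -0.015], [0.0106, 0.0324, 0.0292]]
w5 body 922 [[-0.0055, -0.0116, 0.0453], [0.0029, 0.0015, 0.053], [0.0045, 0.0115, 0.0679]]
w5 bodyw 757 [[-0.0051, -0.0117, 0.0353], [0.0014, -0.0019, 0.0424], [0.0046, 0.0175, 0.0499]]
```

Request:
move_arm([
  {"delta_pos": [-0.004, -0.012, 0.0], "turn": [0, 0, 0], "fingers": 0.31},
  {"delta_pos": [-0.012, -0.04, 0.0], "turn": [0, 0, 0], "fingers": 0.31},
  {"delta_pos": [-0.024, -0.082, 0.0], "turn": [0, 0, 0], "fingers": 0.31},
  {"delta_pos": [-0.038, -0.13, 0.0], "turn": [0, 0, 0], "fingers": 0.31},
  {"delta_pos": [-0.053, -0.18, 0.0], "turn": [0, 0, 0], "fingers": 0.31},
  {"delta_pos": [-0.067, -0.229, 0.0], "turn": [0, 0, 0], "fingers": 0.31},
  {"delta_pos": [-0.081, -0.276, 0.0], "turn": [0, 0, 0], "fingers": 0.31},
  {"delta_pos": [-0.093, -0.316, 0.0], "turn": [0, 0, 0], "fingers": 0.31},
  {"delta_pos": [-0.101, -0.343, 0.0], "turn": [0, 0, 0], "fingers": 0.31},
  {"delta_pos": [-0.1037, -0.3526, 0.0], "turn": [0, 0, 0], "fingers": 0.31},
  {"delta_pos": [-0.1037, -0.3526, 0.0], "turn": [0, 0, 0], "fingers": 0.31},
  {"delta_pos": [-0.1037, -0.3526, 0.0], "turn": [0, 0, 0], "fingers": 0.31},
])

```text
clock: 17.95
position: [0.4711, 0.1332, 0.2139]
ee_rot: [0.997, -0.071, -0.0, 0.0]
ft_force: [0.7, -0.0, -1.6]
grip_width: 0.69
grasp_force: 5.1
```

Request:
move_arm([
  {"delta_pos": [0, 0, 0.01], "turn": [0, 0, 0], "fingers": 0.31},
  {"delta_pos": [0, 0, 0.025], "turn": [0, 0, 0], "fingers": 0.31},
  {"delta_pos": [0, 0, 0.04], "turn": [0, 0, 0], "fingers": 0.31},
  {"delta_pos": [0, 0, 0.052], "turn": [0, 0, 0], "fingers": 0.31},
  {"delta_pos": [0, 0, 0.06], "turn": [0, 0, 0], "fingers": 0.31},
  {"delta_pos": [0, 0, 0.06], "turn": [0, 0, 0], "fingers": 0.31},
  {"delta_pos": [0, 0, 0.06], "turn": [0, 0, 0], "fingers": 0.31},
])

```text
clock: 18.82
position: [0.4712, 0.1347, 0.1545]
ee_rot: [0.998, -0.07, 0.0, -0.0]
ft_force: [0.2, -0.2, -1.9]
grip_width: 0.685
grasp_force: 5.1
```

Request:
move_arm([
  {"delta_pos": [0, 0, 0.006], "turn": [0, 0, 0], "fingers": 0.31},
  {"delta_pos": [0, 0, 0.012], "turn": [0, 0, 0], "fingers": 0.31},
  {"delta_pos": [0, 0, 0.016], "turn": [0, 0, 0], "fingers": 0.31},
  {"delta_pos": [0, 0, 0.019], "turn": [0, 0, 0], "fingers": 0.31},
  {"delta_pos": [0, 0, 0.022], "turn": [0, 0, 0], "fingers": 0.31},
  {"delta_pos": [0, 0, 0.022], "turn": [0, 0, 0], "fingers": 0.31},
])

```text
clock: 19.58
position: [0.4709, 0.1345, 0.1319]
ee_rot: [0.998, -0.071, -0.0, 0.0]
ft_force: [1.3, 0.0, -1.4]
grip_width: 0.69
grasp_force: 5.1
```

Request:
move_arm([
  {"delta_pos": [0, 0, 0.004], "turn": [0, 0, 0], "fingers": 0.31},
  {"delta_pos": [0, 0, 0.008], "turn": [0, 0, 0], "fingers": 0.31},
  {"delta_pos": [0, 0, 0.012], "turn": [0, 0, 0], "fingers": 0.31},
  {"delta_pos": [0, 0, 0.012], "turn": [0, 0, 0], "fingers": 0.31},
])

```text
clock: 20.08
position: [0.4707, 0.1344, 0.1197]
ee_rot: [0.998, -0.071, -0.0, 0.0]
ft_force: [0.4, 0.9, -2.0]
grip_width: 0.69
grasp_force: 5.1
```

No contact yet, so the pivot is sliding down inside the slot. I'll feel for the bottom.

Request:
move_arm([
  {"delta_pos": [0, 0, 0.001], "turn": [0, 0, 0], "fingers": 0.31},
  {"delta_pos": [0, 0, 0.002], "turn": [0, 0, 0], "fingers": 0.31},
  {"delta_pos": [0, 0, 0.002], "turn": [0, 0, 0], "fingers": 0.31},
])

```text
clock: 20.45
position: [0.4709, 0.1345, 0.1181]
ee_rot: [0.998, -0.071, 0.0, 0.0]
ft_force: [0.6, 0.3, -1.1]
grip_width: 0.69
grasp_force: 5.1
```

Request:
move_arm([
  {"delta_pos": [0, 0, 0.0005], "turn": [0, 0, 0], "fingers": 0.31},
  {"delta_pos": [0, 0, 0.001], "turn": [0, 0, 0], "fingers": 0.31},
  {"delta_pos": [0, 0, 0.001], "turn": [0, 0, 0], "fingers": 0.31},
])

```text
clock: 20.82
position: [0.4709, 0.1345, 0.1171]
ee_rot: [0.998, -0.071, -0.0, 0.0]
ft_force: [-0.3, 0.4, -1.4]
grip_width: 0.688
grasp_force: 5.1
```

Request:
move_arm([
  {"delta_pos": [0, 0, 0.001], "turn": [0, 0, 0], "fingers": 0.31},
  {"delta_pos": [0, 0, 0.0015], "turn": [0, 0, 0], "fingers": 0.31},
  {"delta_pos": [0, 0, 0.0015], "turn": [0, 0, 0], "fingers": 0.31},
])

```text
clock: 21.2
position: [0.4713, 0.1346, 0.116]
ee_rot: [0.998, -0.071, 0.0, -0.0]
ft_force: [0.2, -0.5, 4.6]
grip_width: 0.692
grasp_force: 6.3
```

Request:
move_arm([
  {"delta_pos": [0, 0, 0.001], "turn": [0, 0, 0], "fingers": 0.31},
  {"delta_pos": [0, 0, 0.0015], "turn": [0, 0, 0], "fingers": 0.31},
  {"delta_pos": [0, 0, 0.0015], "turn": [0, 0, 0], "fingers": 0.31},
])

```text
clock: 21.58
position: [0.4719, 0.135, 0.1152]
ee_rot: [0.998, -0.071, 0.001, -0.0]
ft_force: [0.3, 0.3, 9.8]
grip_width: 0.691
grasp_force: 7.2
```

```bash
cat > top.py <<'E'
from h import *
c=wcam(); W=cloud(c); g=c["color"].astype(int)
m=(g[...,0]>90)&(g[...,1]<60)&(W[...,2]>.10)&(np.hypot(W[...,0]-.4714,W[...,1]-.133)<.05)
for s in (1,-1):
    X=W[m&((W[...,1]-.133)*s>0)]; t=X[X[:,2]>np.percentile(X[:,2],95)-.004]
    print(len(X),np.percentile(X[:,2],[95,99]).round(4),np.percentile(t,[1,50,99],axis=0).round(4).tolist())
E
python3 top.py
```

```text
21.575 [0.4719 0.135  0.1152] [[0.99, -0.1407, 0.0024], [-0.1407, -0.9901, -0.0009]] [0.26 0.28 9.75]
687 [0.1366 0.137 ] [[0.4675, 0.1562, 0.134], [0.4775, 0.1595, 0.1356], [0.4862, 0.1633, 0.137]]
681 [0.138  0.1385] [[0.46, 0.104, 0.1357], [0.47, 0.1074, 0.1371], [0.4786, 0.1108, 0.1385]]
```

Request:
move_arm([
  {"delta_pos": [0, 0, -0.0015], "turn": [0, 0, 0], "fingers": 0.31},
  {"delta_pos": [0, 0, -0.0015], "turn": [0, 0, 0], "fingers": 0.31},
])

```text
clock: 21.88
position: [0.4709, 0.1346, 0.1155]
ee_rot: [0.998, -0.07, 0.0, -0.0]
ft_force: [1.5, 0.7, 1.4]
grip_width: 0.687
grasp_force: 5.8
```

```bash
python3 top.py
```

```text
21.875 [0.4709 0.1346 0.1155] [[0.9901, -0.1406, 0.0], [-0.1406, -0.9901, -0.0]] [1.51 0.73 1.42]
670 [0.1368 0.1371] [[0.4667, 0.1559, 0.1342], [0.4766, 0.1591, 0.1358], [0.4851, 0.1628, 0.1371]]
674 [0.1382 0.1386] [[0.4591, 0.1036, 0.1358], [0.4689, 0.1071, 0.1372], [0.4778, 0.1105, 0.1387]]
```

Run:
```python
from h import *
import pickle
for n in("w2","w5","w8"):
    q=pickle.load(open(n+".pkl","rb")); c=q[0] if isinstance(q,tuple) else q
    W=cloud(c); g=c["color"].astype(int); v,u=np.mgrid[:400,:640]
    m=(g[...,0]>90)&(g[...,1]<60)&(u>230)&(u<420)&(W[...,2]>.1); z=W[...,2]; mid=np.median(u[m])
    for k in (u<325,u>325): X=z[m&k]; print(n,len(X),np.percentile(X,[50,95,99]).round(4))
```

```text
w2 258 [0.136  0.137  0.1375]
w2 265 [0.136  0.1371 0.1376]
w5 867 [0.2327 0.2339 0.2344]
w5 925 [0.2341 0.2352 0.2357]
w8 971 [0.2333 0.2346 0.235 ]
w8 932 [0.2345 0.2356 0.236 ]
```

Request:
move_arm([
  {"delta_pos": [0, 0.0014, 0], "turn": [0.025, 0, 0], "fingers": 0.31},
  {"delta_pos": [0, 0.0014, 0], "turn": [0.025, 0, 0], "fingers": 0.31},
  {"delta_pos": [0, 0.0014, 0], "turn": [0.025, 0, 0], "fingers": 0.31},
])

```text
clock: 22.3
position: [0.4707, 0.1331, 0.1156]
ee_rot: [0.997, -0.071, 0.001, -0.012]
ft_force: [0.5, 1.0, 1.2]
grip_width: 0.69
grasp_force: 5.6
```

```bash
python3 top.py
```

```text
22.3 [0.4707 0.1331 0.1156] [[0.99, -0.1409, -0.0], [-0.1409, -0.9897, -0.025]] [0.48 0.95 1.24]
678 [0.1374 0.1378] [[0.4664, 0.1539, 0.1351], [0.4762, 0.1572, 0.1366], [0.4849, 0.1609, 0.1378]]
680 [0.1375 0.1378] [[0.4587, 0.1016, 0.1351], [0.4688, 0.1051, 0.1365], [0.4774, 0.1086, 0.1378]]
```

The handle tops are level now. I'll release gently.

Request:
move_arm([
  {"delta_pos": [0, 0, 0], "turn": [0, 0, 0], "fingers": 0.29},
  {"delta_pos": [0, 0, 0], "turn": [0, 0, 0], "fingers": 0.27},
  {"delta_pos": [0, 0, 0], "turn": [0, 0, 0], "fingers": 0.24},
  {"delta_pos": [0, 0, 0], "turn": [0, 0, 0], "fingers": 0.2},
  {"delta_pos": [0, 0, 0], "turn": [0, 0, 0], "fingers": 0.2},
])

```text
clock: 22.98
position: [0.4708, 0.1331, 0.1156]
ee_rot: [0.997, -0.071, 0.001, -0.012]
ft_force: [0.0, -0.7, -0.1]
grip_width: 0.8
grasp_force: 0.0
```

```bash
python3 top.py
```

```text
22.975 [0.4708 0.1331 0.1156] [[0.99, -0.1407, 0.0002], [-0.1407, -0.9897, -0.025]] [ 0.03 -0.69 -0.14]
654 [0.1369 0.1372] [[0.4657, 0.1559, 0.1344], [0.4759, 0.159, 0.136], [0.4844, 0.1626, 0.1372]]
671 [0.1373 0.1377] [[0.458, 0.1006, 0.135], [0.4679, 0.1042, 0.1364], [0.4766, 0.1076, 0.1377]]
```

Request:
move_arm([
  {"delta_pos": [0, 0, 0], "turn": [0, 0, 0], "fingers": 0.05},
  {"delta_pos": [0, 0, 0], "turn": [0, 0, 0], "fingers": 0},
  {"delta_pos": [0, 0, 0], "turn": [-0.025, 0, 0], "fingers": 0},
  {"delta_pos": [0, 0, -0.01], "turn": [-0.025, 0, 0], "fingers": 0},
  {"delta_pos": [0, 0, -0.03], "turn": [-0.025, 0, 0], "fingers": 0},
  {"delta_pos": [0, 0, -0.06], "turn": [-0.025, 0, 0], "fingers": 0},
  {"delta_pos": [0, 0, -0.1], "turn": [-0.025, 0, 0], "fingers": 0},
  {"delta_pos": [0, 0, -0.13], "turn": [-0.025, 0, 0], "fingers": 0},
  {"delta_pos": [0, 0, -0.13], "turn": [-0.025, 0, 0], "fingers": 0},
])

```text
clock: 24.15
position: [0.4713, 0.1305, 0.2485]
ee_rot: [0.998, -0.07, 0.002, -0.0]
ft_force: [0.7, 1.0, -0.5]
grip_width: 1.0
grasp_force: 0.0
```

```bash
python3 top.py
python3 - <<'E'
from h import *
for n in("scene","side"):
    c=camera(n); W=cloud(c); d=np.hypot(W[...,0]-.522,W[...,1]+.231); z=W[...,2]; g=c["color"].astype(int)
    y=(g[...,0]-g[...,2]>45)&(d<.03)&(z>.03); k=(g.max(-1)<90)&(d<.045)&(z>.038)&(z<.06)
    print(n,"washer",y.sum(),np.percentile(z[y],[10,50,90]).round(4) if y.any() else "","ring",k.sum(),np.percentile(W[k],[2,50,98],axis=0).round(4).tolist() if k.any() else "")
    r=(g[...,0]>90)&(g[...,1]<60)&(np.hypot(W[...,0]-.471,W[...,1]-.133)<.06); print("handles",r.sum(),np.percentile(W[r],[2,50,98],axis=0).round(4).tolist())
E
```

```text
24.15 [0.4713 0.1305 0.2485] [[0.9901, -0.1405, 0.0045], [-0.1405, -0.9901, -0.0013]] [ 0.74  1.04 -0.51]
187 [0.137  0.1376] [[0.4659, 0.1554, 0.1339], [0.4753, 0.1589, 0.136], [0.484, 0.1622, 0.1376]]
187 [0.1376 0.1381] [[0.458, 0.1008, 0.1345], [0.4672, 0.104, 0.1364], [0.4762, 0.1074, 0.1381]]
scene washer 11 [0.043  0.044  0.0464] ring 30 [[0.5088, -0.2591, 0.0436], [0.5208, -0.215, 0.0484], [0.5319, -0.2011, 0.0519]]
handles 49 [[0.4568, 0.1044, 0.09], [0.47, 0.1592, 0.0945], [0.4787, 0.1648, 0.1356]]
side washer 16 [0.044  0.0461 0.0491] ring 41 [[0.5111, -0.2586, 0.0448], [0.5225, -0.2128, 0.05], [0.5328, -0.199, 0.0532]]
handles 122 [[0.4571, 0.1064, 0.0923], [0.4706, 0.1605, 0.0978], [0.4818, 0.1671, 0.1376]]
```

```bash
python3 -c "
from workcell import hand_in
print(hand_in())"
```

```text
the job is handed in; nothing more can be done
None
```

The job is handed in after about 24 s of robot time: by the final depth readings the ring sits closed and flat on the hub, holding the washer down, and the pliers stand upright in the cradle; I did not re-measure the bottles and rack, but the arm went nowhere near them.

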